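# Find the rocking jar lid and hold it home

## Robot

A 7-joint arm with a two-finger parallel gripper is mounted at the origin on the work surface. World frame = base frame: x ahead of the robot, y to its left, z up, the work surface at z = 0. Lengths are in mm, angles in rad, forces in N, time in s.
With the tool pointing down it reaches from about 400 to 900 mm from the base axis. Payload 5.5 kg.
Tool frame: the origin (TCP) lies on the centre line of the jaws, within the pads' length; the fingertips stand 14 mm ahead of it and the grasp point (between the pads) lies 5 mm behind it; z points along the fingers, y is the line along which they close (so a half turn about z gives the same grasp; the last joint's range is limited). The gripper opens to 85 mm and grips with 20 to 120 N. Pads are 22 mm wide; open, the fingers measure 114 mm over their backs; the gripper's body (76 mm by 85 mm) begins 54 mm behind the grasp point. The pads swing forward as they close: fully open they stand 13 mm farther back than shut.
Start: joints at [-0.84, 0.501, -0.427, 1.55, 0.221, 1.138, -0.21], TCP at [293.065, 580.183, 245.31] pointing down, gripper open.
Joint ranges: [-2.88, 2.88], [-0.31, 2.03], [-1.54, 1.56], [0.2, 2.42], [-1.41, 4.55], [0.19, 2.02], [-2.57, 2.57]. Speed limits (rad/s): [2.57, 2.57, 3.14, 3.14, 3.14, 3.14, 3.14].

## Interface

Orientations are given as a unit quaternion [x, y, z, w].
In Python, from rig import ctrl gives the robot as it stands. The module is installed in compiled form; this text tells all that it offers.
- The arm moves only by the shell command python3 -m handwheel 'ROWS' [FORCE]. ROWS is JSON, a list of rows, each a list of 3 entries, a list of its own where there are three numbers: the shift along the tool's x, y, z in m, then the turn, a rotation vector about the tool's x, y, z in degrees, then the gripper command: -1 is fully open, 1 is shut, values between are in proportion. A call has 1 to 8 rows; each row shifts and turns the commanded pose from where the row before left it, along the tool's axes as they then stand; what a row does not reach is not made up. A row lasts 1/12 s, in which the tool goes at most 41.7 mm and 7.16 degrees, less where a joint would pass 70% of its speed; a pose out of reach is approached as far as the arm can. A call is refused whole if a number of a shift passes 0.0417 or a number of a turn 7.16, either way. A call with a gripper value outside its range is refused whole. The fingers move at their own pace and stop on an object; FORCE is the grip in N (left out, the last holds). Time passes only in rows, so rows that do not move let the fingers close. It gives the time, the measured TCP pose, the force, the opening and the grip force at its end, in the units of the state.
- ctrl.observe(): the state, without advancing time (a new reading comes with each control period).
- ctrl.read_camera(name): name is "side" or "top"; returns (picture, depth): 420x560x3 uint8, red, green, blue; 420x560 float32, mm along the optical axis (not along the pixel's ray), 0 where there is no reading.
- ctrl.camera_model(name): a dict with "fovy" (degrees; the focal length in pixels is half the picture's height over the tangent of half this angle, whatever the lens; pixels are square), "cx", "cy" (the principal point, pixels), "rvec" (rotation vector, rad) and "tvec" (3), from world to camera coordinates, as OpenCV has them. Camera axes: x right, y down, z forward; pixel columns grow to the right and rows downward; lengths in mm; the calibration is good to about 2 mm. A picture is of the moment at which its call begins. camera_model takes no time and is no camera call.
- ctrl.close_job(): hands the job in; it is judged then, once.
Trained networks look in the newest picture that a camera, given by its name, has taken for a name from the list of things; names that differ only in an ending like _2 or _b are one class to them, and where a whole thing is asked for, a point or a joint stands for the part that bears it (a point fixed in the world has none). Each returns a list of dicts, best first, with "conf" (0 to 1); they miss things now and then, are a little off and sometimes report something else, mostly with a low value. They report only what shows in the picture. A call takes as long as a camera call.
- ctrl.look_for(thing, camera): "rect" ([left, top, width, height] in pixels, round what is visible of it).
- ctrl.pinpoint(thing, camera): "location" ([column, row] in pixels: a listed point, or the origin of a listed thing).
The state is a dict: "time_s": time; "qpos": joint angles; "qvel": joint speeds; "effort": joint torques, N m; "eef_pos": TCP position; "orientation": TCP orientation; "ft_force": force on the tool from outside, world axes, zero at the start; "ft_torque": the same for the moment, N m; "gripper_width": finger opening in mm; "grip_force": force on a finger pad.
Only numpy, scipy, OpenCV 4.12 (cv2) and the standard library are available. Lean on these libraries where they do the work, as an engineer would, in place of code of your own. Each camera call takes 0.05 s, during which the arm holds its last target. There are 200 camera calls.

## Task

One of the four balm jars has a lid that is not seated: press gently with a fingertip near the edge of the lids, one after another, until you find the one that rocks, then press that lid in the middle, level and fully down, and keep it pressed there so that its fresh seal takes; the program finishes while still holding it down. Only press: do not pull the lid up or force any lid, and leave the bottles and other things where they stand.

Things in the scene. Friction and masses are not known exactly. Their poses are not given: they have to be found in the camera images.
- jar_a: Fixed log slice, 88 mm across, 20 mm high, with a brown glass jar (64 mm across) let into it. Origin at the centre of the underside, z up. A seated lid does not give at all. The loose one (it may stand in any of the four places) is sprung: pressed in its middle it sinks 5 mm onto a hard stop, which takes about 5 N, and it rises again when released.
- lid_a: Flat black ribbed lid of jar_a, 64 mm across, 18 mm high, 67 to 75 mm above the table (height and looks do not tell which is loose). Origin at the centre of its flat top, z up. If loose: 2 to 4 N at 24 mm from the centre, on any side, tips it up to 0.13 rad; it sinks too, so the finger goes down 4 to 8 mm; let go, it levels. If seated: it does not give.
- jar_b: Fixed log slice, 88 mm across, 20 mm high, with a brown glass jar (64 mm across) let into it. Origin at the centre of the underside, z up. A seated lid does not give at all. The loose one (it may stand in any of the four places) is sprung: pressed in its middle it sinks 5 mm onto a hard stop, which takes about 5 N, and it rises again when released.
- lid_b: Flat black ribbed lid of jar_b, 64 mm across, 18 mm high, 67 to 75 mm above the table (height and looks do not tell which is loose). Origin at the centre of its flat top, z up. If loose: 2 to 4 N at 24 mm from the centre, on any side, tips it up to 0.13 rad; it sinks too, so the finger goes down 4 to 8 mm; let go, it levels. If seated: it does not give.
- jar_c: Fixed log slice, 88 mm across, 20 mm high, with a brown glass jar (64 mm across) let into it. Origin at the centre of the underside, z up. A seated lid does not give at all. The loose one (it may stand in any of the four places) is sprung: pressed in its middle it sinks 5 mm onto a hard stop, which takes about 5 N, and it rises again when released.
- lid_c: Flat black ribbed lid of jar_c, 64 mm across, 18 mm high, 67 to 75 mm above the table (height and looks do not tell which is loose). Origin at the centre of its flat top, z up. If loose: 2 to 4 N at 24 mm from the centre, on any side, tips it up to 0.13 rad; it sinks too, so the finger goes down 4 to 8 mm; let go, it levels. If seated: it does not give.
- jar_d: Fixed log slice, 88 mm across, 20 mm high, with a brown glass jar (64 mm across) let into it. Origin at the centre of the underside, z up. A seated lid does not give at all. The loose one (it may stand in any of the four places) is sprung: pressed in its middle it sinks 5 mm onto a hard stop, which takes about 5 N, and it rises again when released.
- lid_d: Flat black ribbed lid of jar_d, 64 mm across, 18 mm high, 67 to 75 mm above the table (height and looks do not tell which is loose). Origin at the centre of its flat top, z up. If loose: 2 to 4 N at 24 mm from the centre, on any side, tips it up to 0.13 rad; it sinks too, so the finger goes down 4 to 8 mm; let go, it levels. If seated: it does not give.
- bottle_1: Loose dropper bottle, brown glass with black cap, 30 mm across, 95 mm tall, standing among the jars. Origin at the centre of its underside.
- bottle_2: Loose dropper bottle, brown glass with black cap, 30 mm across, 95 mm tall, standing among the jars. Origin at the centre of its underside.
- bottle_3: Loose dropper bottle, brown glass with black cap, 30 mm across, 95 mm tall, standing among the jars. Origin at the centre of its underside.
- tin: Loose flat aluminium tin, 49 mm across, 19 mm high, on the far part of the table. Origin at the centre of its underside.
- spatula: Loose spatula with wooden handle and steel blade, 160 mm long, lying flat on the far part of the table, along its own x. Origin near its middle, on the underside.

How it is judged (in metres and radians):
On the way:
1. the loose lid has been rocked by a fingertip pressing near its edge (tipped more than 0.05 rad) (((angle between lid_a's own z axis and vertical above 0.05 rad and contact force between the fingers and lid_a above 0.3 N) or (angle between lid_b's own z axis and vertical above 0.05 rad and contact force between the fingers and lid_b above 0.3 N) or (angle between lid_c's own z axis and vertical above 0.05 rad and contact force between the fingers and lid_c above 0.3 N) or (angle between lid_d's own z axis and vertical above 0.05 rad and contact force between the fingers and lid_d above 0.3 N))), for 0.05 s.
At the end, for the whole second after the job is handed in: The loose lid, whichever it is, is held down by the fingers with more than 2 N, at least 3.5 mm below where it started (full travel 5 mm), level within 0.06 rad. Only the loose lid can move (((distance of lid_a from where it was at the start of the episode above 0.0035 m and height (world z) of lid_a below 0.0725 m and angle between lid_a's own z axis and vertical below 0.06 rad and contact force between the fingers and lid_a above 2 N) or (distance of lid_b from where it was at the start of the episode above 0.0035 m and height (world z) of lid_b below 0.0725 m and angle between lid_b's own z axis and vertical below 0.06 rad and contact force between the fingers and lid_b above 2 N) or (distance of lid_c from where it was at the start of the episode above 0.0035 m and height (world z) of lid_c below 0.0725 m and angle between lid_c's own z axis and vertical below 0.06 rad and contact force between the fingers and lid_c above 2 N) or (distance of lid_d from where it was at the start of the episode above 0.0035 m and height (world z) of lid_d below 0.0725 m and angle between lid_d's own z axis and vertical below 0.06 rad and contact force between the fingers and lid_d above 2 N))); the arm keeps its last pose, push and grip.
It fails at once if a lid is pulled up (its top above 79 mm) (height (world z) of any of lid_a, lid_b, lid_c, lid_d above 0.079 m).
It fails at once if a lid is forced with more than 60 N (contact force between the fingers and lid_a above 60 N or contact force between the fingers and lid_b above 60 N or contact force between the fingers and lid_c above 60 N or contact force between the fingers and lid_d above 60 N).
It fails at once if a bottle, the tin or the spatula is moved more than 30 mm or lifted more than 15 mm (distance of any of bottle_1, bottle_2, bottle_3, tin, spatula from where it was at the start of the episode above 0.03 m or height (world z) of any of bottle_1, bottle_2, bottle_3, tin, spatula above 0.015 m).
It fails at once if a bottle is tipped (angle between any of bottle_1, bottle_2, bottle_3's own z axis and vertical above 0.5 rad).
It also fails if it takes over 48 s, if anything falls off the work surface, if the arm or the gripper's body presses on something with over 40 N, if the wrist force passes 120 N, or if a joint passes its speed limit or range.

## Working session

There is one attempt and no reset: what is moved stays moved. The work goes in short steps, Python scripts to look and compute and a shell command to move; the robot and the scene stay as the last step left them, time stands still between calls to the robot, and variables do not carry over. Pictures are saved under pics/ and viewed, at most 10 in all, crops included, and the job is handed in when it is done.

```bash
mkdir -p pics; cat > h.py <<'E'
import numpy as np, cv2
from rig import ctrl
def w(cam,D,u,v,r=2):
    m=ctrl.camera_model(cam); H,W=D.shape
    f=H/2/np.tan(np.radians(m['fovy'])/2)
    u0,v0=int(round(u)),int(round(v)); p=D[max(0,v0-r):v0+r+1,max(0,u0-r):u0+r+1]; p=p[p>0]
    if len(p)==0: return None
    z=np.median(p)
    R,_=cv2.Rodrigues(np.array(m['rvec'],float))
    c=np.array([(u-m['cx'])/f*z,(v-m['cy'])/f*z,z])
    return R.T@(c-np.array(m['tvec'],float).ravel())
E
python3 - <<'E'
from h import *
np.set_printoptions(precision=1,suppress=True)
s=ctrl.observe(); print(s['time_s'],s['eef_pos'],s['orientation'],s['ft_force'],s['gripper_width'])
for c in ['top','side']:
    P,D=ctrl.read_camera(c); cv2.imwrite(f'pics/{c}0.png',P[:,:,::-1]); print(c,ctrl.camera_model(c))
    for t in ['lid_a','bottle_1']:
        for d in ctrl.pinpoint(t,c): print(t,round(d['conf'],2),np.array(d['location']),w(c,D,*d['location']))
E
```

```text
0.0 [292.8 579.5 244.2] [ 0.2  1.  -0.  -0. ] [ 0.3 -0.6 -0.7] 85.32900264557948
top {'fovy': 43.95274604554936, 'cx': 281.2097821826603, 'cy': 202.66661248421036, 'rvec': array([ 2.2, -2.1,  0.1]), 'tvec': array([  16.6,  601.9, 1094.3])}
lid_a 0.87 [129.3 270.9] [450.7 338.2  70.4]
lid_a 0.68 [339.1 198.5] [608.2 -99.   67.4]
lid_a 0.67 [440.2 278.1] [ 444.3 -305.6   76. ]
lid_a 0.6 [245.6 201.5] [599.   98.6  72.4]
bottle_1 0.79 [199.5 285.5] [421.9 193.8  51.6]
bottle_1 0.78 [390.1 228.7] [ 546.4 -208.2   55.5]
bottle_1 0.59 [291.8 258.1] [481.1   0.1  90.6]
side {'fovy': 46.880438910289726, 'cx': 280.3082525623388, 'cy': 208.97832845489506, 'rvec': array([ 2.4, -0.7,  0.2]), 'tvec': array([-515.7,  285. ,  855.3])}
lid_a 0.98 [254.7 180.4] [593.2  92.3  71.4]
lid_a 0.8 [292.2 370.1] [ 444.6 -299.6   73.2]
lid_a 0.73 [150.  138.7] [449.8 336.   68.5]
bottle_1 0.95 [313.6 320.1] [ 538.1 -224.4   20.2]
bottle_1 0.86 [233.4 252.1] [483.  -10.3  12.8]
bottle_1 0.68 [170.8 196.7] [431.4 194.5  13.8]
bottle_1 0.3 [254.2 182. ] [590.1  88.9  71.3]
```

View pics/top0.png

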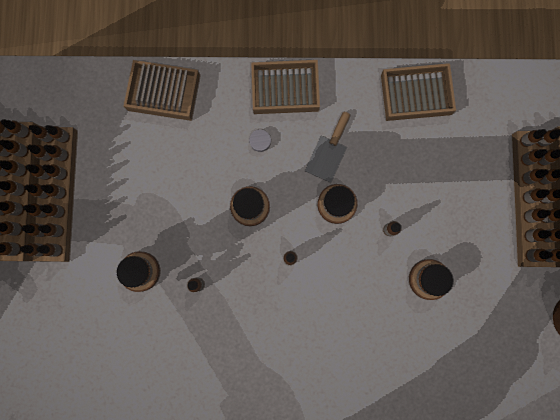

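View pics/side0.png

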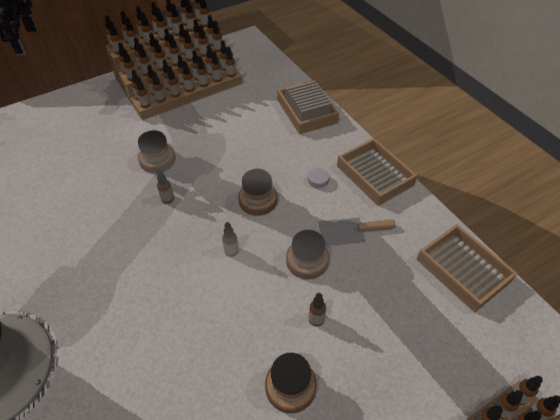

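The top view shows black lids at (133,271), (249,205), (338,201) and (434,279), with bottles at (195,285), (290,258) and (393,228). The side view agrees. Next I refine the lid centres from the depth points on top.

```bash
python3 - <<'E'
from h import *
from scipy.spatial.transform import Rotation as Ro
np.set_printoptions(precision=2,suppress=True)
c='top';P,D=ctrl.read_camera(c); m=ctrl.camera_model(c)
f=210/np.tan(np.radians(m['fovy'])/2);R,_=cv2.Rodrigues(m['rvec'])
v,u=np.mgrid[:420,:560]
X=np.stack([(u-m['cx'])/f*D,(v-m['cy'])/f*D,D],-1)
Wd=(X-m['tvec'].ravel())@R
for n,g in dict(L1=(450,338),L2=(599,98),L3=(608,-99),L4=(444,-303)).items():
    k=(np.hypot(Wd[...,0]-g[0],Wd[...,1]-g[1])<50)&(Wd[...,2]>61)&(D>0)
    q=Wd[k]; (cx,cy),r=cv2.minEnclosingCircle(q[:,:2].astype(np.float32))
    print(n,len(q),q.mean(0),np.median(q[:,2]),(cx,cy),r, np.percentile(q[:,2],[10,90]))
s=ctrl.observe(); print(Ro.from_quat(s['orientation']).as_matrix(),s['qpos'])
E
```

```text
L1 777 [450.11 332.4   70.05] 70.19438323017478 (450.4520263671875, 333.4892578125) 33.11629867553711 [67.16 72.78]
L2 730 [596.58  93.61  72.96] 73.0817654102058 (597.122802734375, 94.3148193359375) 32.97522735595703 [69.85 75.85]
L3 716 [604.16 -99.67  67.26] 67.20911615155094 (604.613525390625, -99.65916442871094) 32.31306076049805 [64.69 69.9 ]
L4 823 [ 441.13 -299.1    74.78] 75.08465045533022 (441.6204528808594, -300.9552001953125) 33.603973388671875 [71.81 77.82]
[[-0.89  0.45 -0.  ]
 [ 0.45  0.89 -0.  ]
 [ 0.   -0.   -1.  ]] [-0.84  0.5  -0.43  1.55  0.22  1.14 -0.21]
```

```bash
python3 -m handwheel '[[[0,0,0],[0,0,-6.7],1],[[0,0,0],[0,0,-6.7],1],[[0,0,0],[0,0,-6.7],1],[[0,0,0],[0,0,-6.7],1],[[0,0,0],[0,0,0],1],[[0,0,0],[0,0,0],1],[[0,0,0],[0,0,0],1]]' 20
python3 -c "
from h import *
from scipy.spatial.transform import Rotation as Ro
s=ctrl.observe();print(Ro.from_quat(s['orientation']).as_matrix().round(3),s['ft_force'],s['gripper_width'])"
```

```text
time_s: 0.93
eef_pos: [293.2, 580.1, 245.3]
orientation: [0.002, 1.0, -0.0, -0.0]
ft_force: [-0.2, 0.3, -0.2]
gripper_width: 0.3
grip_force: 0.0
[[-1.     0.004 -0.   ]
 [ 0.004  1.    -0.   ]
 [ 0.    -0.    -1.   ]] [-0.15446075  0.26679729 -0.23038925] 0.2950774529102672
```

```bash
python3 -m handwheel '[[[-0.0164,-0.0309,0.015],[0,0,0],1],[[-0.0164,-0.0309,0.015],[0,0,0],1],[[-0.0164,-0.0309,0.015],[0,0,0],1],[[-0.0164,-0.0309,0.015],[0,0,0],1],[[-0.0164,-0.0309,0.015],[0,0,0],1],[[-0.0164,-0.0309,0.015],[0,0,0],1],[[-0.0164,-0.0309,0.015],[0,0,0],1],[[-0.0164,-0.0309,0.015],[0,0,0],1]]'
python3 -m handwheel '[[[0,0,0.015],[0,0,0],1],[[0,0,0.01],[0,0,0],1],[[0,0,0.005],[0,0,0],1],[[0,0,0],[0,0,0],1],[[0,0,0],[0,0,0],1]]'
python3 - <<'E'
from h import *
P,D=ctrl.read_camera('side'); cv2.imwrite('pics/s1.png',cv2.resize(P[60:260,50:290,::-1],(720,600)))
E
```

```text
time_s: 1.6
eef_pos: [425.0, 331.6, 125.0]
orientation: [0.001, 1.0, 0.0, 0.0]
ft_force: [1.1, 0.3, 0.8]
gripper_width: -0.2
grip_force: 0.0
time_s: 2.02
eef_pos: [423.4, 334.9, 95.7]
orientation: [-0.001, 1.0, 0.001, -0.0]
ft_force: [0.1, 0.8, -0.1]
gripper_width: -0.3
grip_force: 0.0
```

View pics/s1.png

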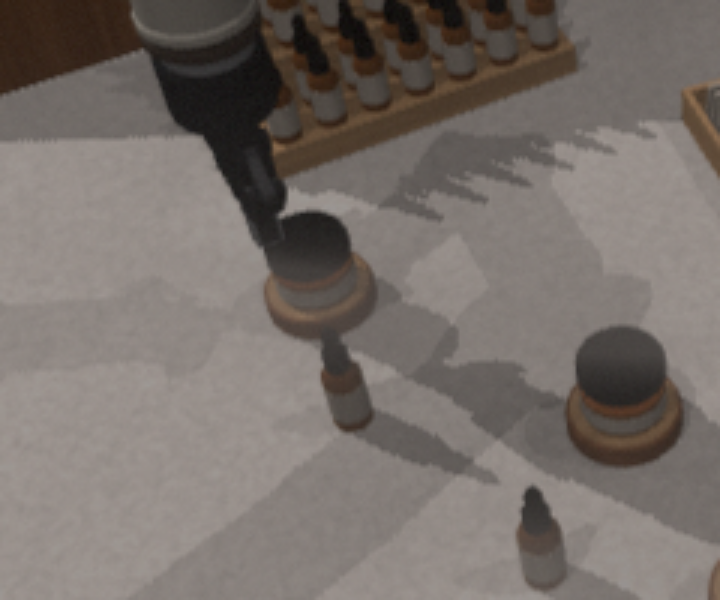

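The closed fingertip stands above the near edge of lid 1, at about (270,240) in the crop. I go down in small steps and watch the force.

```bash
python3 -m handwheel '[[[0,0,0.005],[0,0,0],1],[[0,0,0.003],[0,0,0],1],[[0,0,0],[0,0,0],1],[[0,0,0],[0,0,0],1]]'|grep -E 'pos|force'
for i in 1 2 3 4; do python3 -m handwheel '[[[0,0,0.0015],[0,0,0],1],[[0,0,0],[0,0,0],1]]'|grep -E 'eef|ft_f'; done
```

```text
eef_pos: [424.0, 333.1, 87.2]
ft_force: [-0.5, 0.3, 0.8]
grip_force: 0.0
eef_pos: [424.2, 333.0, 85.7]
ft_force: [0.3, 0.4, 1.1]
eef_pos: [424.3, 333.0, 84.2]
ft_force: [-1.0, 0.8, -0.0]
eef_pos: [424.4, 333.0, 84.1]
ft_force: [-3.0, -2.9, 13.2]
eef_pos: [424.4, 333.1, 84.0]
ft_force: [-6.2, -5.8, 25.4]
```

Lid 1 does not give: the force reached 25 N with no travel, so it is seated. Next is lid 2.

```bash
python3 -m handwheel '[[[0,0,-0.020],[0,0,0],1],[[0,0,-0.025],[0,0,0],1],[[-0.021,-0.0342,0],[0,0,0],1],[[-0.021,-0.0342,0],[0,0,0],1],[[-0.021,-0.0342,0],[0,0,0],1],[[-0.021,-0.0342,0],[0,0,0],1],[[-0.021,-0.0342,0],[0,0,0],1],[[-0.021,-0.0342,0],[0,0,0],1]]'|grep -E 'eef|ft_f'
python3 -m handwheel '[[[-0.021,-0.0342,0],[0,0,0],1],[[0,0,0.015],[0,0,0],1],[[0,0,0.012],[0,0,0],1],[[0,0,0.005],[0,0,0],1],[[0,0,0],[0,0,0],1],[[0,0,0],[0,0,0],1]]'|grep -E 'eef|ft_f'
```

```text
eef_pos: [551.0, 125.9, 126.5]
ft_force: [0.4, 0.7, 0.2]
eef_pos: [570.1, 95.6, 93.9]
ft_force: [0.2, 0.1, -0.4]
```

```bash
python3 -m handwheel '[[[0,0,0.003],[0,0,0],1],[[0,0,0],[0,0,0],1]]'|grep -E 'eef|ft_f'
for i in 1 2 3 4 5; do python3 -m handwheel '[[[0,0,0.0015],[0,0,0],1],[[0,0,0],[0,0,0],1]]'|grep -E 'eef|ft_f'; done
```

```text
eef_pos: [571.1, 94.8, 91.5]
ft_force: [0.1, -0.7, -0.8]
eef_pos: [571.2, 94.0, 90.0]
ft_force: [-0.8, -0.4, -0.5]
eef_pos: [571.2, 93.6, 88.2]
ft_force: [-0.3, 0.9, 0.3]
eef_pos: [571.2, 93.5, 86.6]
ft_force: [0.7, 0.6, 0.1]
eef_pos: [571.4, 93.5, 85.2]
ft_force: [0.3, 0.0, 0.3]
eef_pos: [571.4, 93.6, 83.8]
ft_force: [0.1, 0.5, 1.7]
```

```bash
for i in 1 2 3; do python3 -m handwheel '[[[0,0,0.0012],[0,0,0],1],[[0,0,0],[0,0,0],1]]'|grep -E 'eef|ft_f'; done
```

```text
eef_pos: [571.4, 93.5, 82.6]
ft_force: [-0.3, -0.9, 2.1]
eef_pos: [571.5, 93.5, 81.5]
ft_force: [0.1, -0.6, 3.8]
eef_pos: [571.5, 93.6, 80.3]
ft_force: [0.8, -0.1, 4.8]
```

Lid 2 gives, so it is the loose one. I check how far it tips.

```bash
cat > tilt.py <<'E'
from h import *
np.set_printoptions(precision=3,suppress=True)
v,u=np.mgrid[:420,:560]
for c in ['top','side']:
    Q=[]
    for _ in range(2):
        P,D=ctrl.read_camera(c); m=ctrl.camera_model(c)
        f=210/np.tan(np.radians(m['fovy'])/2);R,_=cv2.Rodrigues(m['rvec'])
        X=(np.stack([(u-m['cx'])/f*D,(v-m['cy'])/f*D,D],-1)-m['tvec'].ravel())@R
        Q.append(X[(np.hypot(X[...,0]-597,X[...,1]-94)<29)&(X[...,2]>58)&(X[...,2]<82)&(D>0)])
    q=np.concatenate(Q); x=q-[597,94,0]
    k=np.ones(len(x),bool)
    for _ in range(8):
        A=np.c_[x[:,:2],np.ones(len(x))]; s=np.linalg.lstsq(A[k],x[k,2],rcond=None)[0]; k=abs(A@s-x[:,2])<4
    print(c,k.sum(),s)
cv2.imwrite('pics/t_%d.png'%int(ctrl.observe()['time_s']*100),cv2.resize(P[130:250,180:340,::-1],(800,600)))
E
python3 tilt.py; ls pics
```

```text
top 0 [0. 0. 0.]
side 503 [ 0.134 -0.002 66.431]
s1.png
side0.png
t_593.png
top0.png
```

The lid is tipped 0.13 rad about y, so the rocking is confirmed. I lift off, centre the finger and press.

```bash
python3 -m handwheel '[[[0,0,-0.010],[0,0,0],1],[[0,0,-0.010],[0,0,0],1],[[-0.013,0.0005,0],[0,0,0],1],[[-0.0125,0,0],[0,0,0],1],[[0,0,0.008],[0,0,0],1],[[0,0,0],[0,0,0],1],[[0,0,0],[0,0,0],1]]'|grep -E 'eef|ft_f'
for i in 1 2 3 4 5; do python3 -m handwheel '[[[0,0,0.0015],[0,0,0],1],[[0,0,0],[0,0,0],1]]'|grep -E 'eef|ft_f'; done
```

```text
eef_pos: [595.0, 93.9, 91.3]
ft_force: [-0.9, 0.1, 0.5]
eef_pos: [595.8, 94.1, 90.3]
ft_force: [1.1, -0.4, -0.3]
eef_pos: [596.4, 94.1, 89.0]
ft_force: [-0.1, 0.1, -0.9]
eef_pos: [596.6, 94.1, 87.5]
ft_force: [-0.6, -0.7, 0.2]
eef_pos: [596.8, 94.1, 86.1]
ft_force: [0.1, 0.0, 1.0]
eef_pos: [596.9, 94.1, 84.7]
ft_force: [-0.9, 0.1, 1.9]
```

```bash
for i in 1 2 3; do python3 -m handwheel '[[[0,0,0.0015],[0,0,0],1],[[0,0,0],[0,0,0],1]]'|grep -E 'eef|ft_f'; done; python3 tilt.py
```

```text
eef_pos: [596.9, 94.1, 83.3]
ft_force: [-0.3, 0.7, 4.0]
eef_pos: [596.9, 94.1, 82.1]
ft_force: [-1.3, -0.3, 5.1]
eef_pos: [597.0, 94.2, 81.9]
ft_force: [-5.7, -1.5, 14.0]
top 0 [0. 0. 0.]
side 606 [ 0.008  0.008 66.322]
```

```bash
python3 -m handwheel '[[[0,0,0.0003],[0,0,0],1],[[0,0,0],[0,0,0],1],[[0,0,0],[0,0,0],1],[[0,0,0],[0,0,0],1],[[0,0,0],[0,0,0],1],[[0,0,0],[0,0,0],1]]'; python3 tilt.py; python3 -c "
from h import *
print(ctrl.close_job())"
```

```text
time_s: 8.55
eef_pos: [597.0, 94.1, 81.9]
orientation: [0.0, 1.0, -0.0, 0.0]
ft_force: [-5.7, -1.7, 17.7]
gripper_width: 0.3
grip_force: 8.6
top 0 [0. 0. 0.]
side 605 [ 0.006  0.007 66.427]
the job is handed in; nothing more can be done
None
```

The loose lid is the second one I tried, the jar at about (597, 94) mm: it rocked 0.13 rad at its edge, and I handed the job in with it held on its stop at about 18 N, level within 0.01 rad; no verdict came back.

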